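Shut the drying box and hold its sprung lid at the vent mark

ROBOT

A 6-joint arm with a two-finger parallel gripper is mounted at the origin on the work surface. World frame = base frame: x ahead of the robot, y to its left, z up, the work surface at z = 0. Lengths are in m, angles in rad, forces in N, time in s.
With the tool pointing down it reaches from about 0.35 to 0.975 m from the base axis. Payload 4.9 kg.
Tool frame: the origin (TCP) lies midway between the tips of the shut fingers; the grasp point (between the pads) lies 19 mm behind it; z points along the fingers, y is the direction in which the jaws open and shut (so a half turn about z gives the same grasp; the last joint's range is limited). The gripper opens to 85 mm and grips with 20 to 120 N. Pads are 22 mm wide; open, the fingers measure 114 mm over their backs; the gripper's body (76 mm by 85 mm) begins 54 mm behind the grasp point. The pads swing forward as they close: fully open they stand 13 mm farther back than shut.
Start: joints at [-0.119, 0.053, 1.613, -0, 1.476, -0.119], TCP at [0.625, 0, 0.231] pointing down, gripper open.
Joint ranges: [-3.01, 3.01], [-1.01, 2.22], [0.06, 2.58], [-1.02, 4.17], [0.09, 2.62], [-3.14, 3.14]. Speed limits (rad/s): [2.57, 2.57, 3.14, 3.14, 3.14, 3.14].

INTERFACE

Orientations are given as a rotation vector (axis times angle).
In Python, from station import ctrl gives the robot as it stands.
- The arm moves only by the tool jog_arm, never from a script. Its argument "steps" is a list of rows, each an object of numbers: "dx", "dy", "dz": the shift along the world's x, y, z in units of 60 mm (1.0 is 60 mm); "twist": the turn about the world's z in units of 10 degrees (1.0 is 10 degrees). A call has 1 to 5 rows; each row is the pose to reach, as a shift and turn from the pose measured when the call began; what a row does not reach only later rows make up. A row lasts 1/8 s, in which the tool goes at most 62.5 mm and 10.7 degrees, less where a joint would pass 70% of its speed; a pose out of reach is approached as far as the arm can. A call with a gripper value outside its range is refused whole. "gripper" is the closure in counts, from 0 (fully open) to 255 (shut), set as the call begins (left out, the last holds). The fingers move at their own pace and stop on an object; "newtons" is the grip in N (left out, the last holds). Time passes only in rows, so rows that repeat a pose let the fingers close. It gives the time, the measured TCP pose, the force and the opening at its end, in the units of the state.
- ctrl.get_obs(): the state, without advancing time (a new reading comes with each control period).
- ctrl.get_image(name): name is "scene" or "side" or "wrist"; returns a dict with "frame" (400x640x3 uint8, red, green, blue), "range_z" (400x640 float32, m along the optical axis (not along the pixel's ray), 0 where there is no reading), "fx", "fy", "cx", "cy" (pixels), "D" ([k1, k2, p1, p2, k3] as OpenCV has them; the pictures are not rectified), "extrinsics" (4x4, takes a point from camera to world coordinates). Camera axes: x right, y down, z forward; pixel columns grow to the right and rows downward; lengths in m; the calibration is good to about 2 mm. A picture is of the moment at which its call begins.
- ctrl.finish_job(): hands the job in, once; it reports no verdict.
The state is a dict: "t": time; "q": joint angles; "dq": joint speeds; "effort": joint torques, N m; "tool_pos": TCP position; "tool_rot": TCP orientation; "contact_force": force on the tool from outside, world axes, zero at the start; "wrist_torque": the same for the moment, N m; "opening": finger opening in m.
Only numpy, scipy, OpenCV 4.12 (cv2) and the standard library are available. Lean on these libraries where they do the work, as an engineer would, in place of code of your own. Each camera call takes 0.05 s, during which the arm holds its last target.

TASK

The sample dishes are loaded: push the drying box's drawer fully home, then take the sprung lid by its orange disc grip, raise it until the lid's yellow pointer stands level with the middle of the red band on the side arc, and keep holding it there so the chamber can vent; finish while still holding the lid, as it snaps shut if let go. Leave the red band as it is set, and do not shift or tip the wash bottle, the beaker or the jar.

Things in the scene. Friction and masses are not known exactly. Their poses are not given: they have to be found in the camera images.
- dryer: White drying box standing fixed on the bench, 220 mm deep (x), 250 mm wide (y), 90 mm high, with a lid 9 mm thick on top (lid's top face 99.5 mm above the bench when shut). Origin: centre of its underside. Its x axis points from the drawer front to the hinge at the back, y to the box's left seen from the robot, z up. An upright aluminium arc of 150 mm radius about the hinge line stands 158 mm to the box's -y side and reaches 240 mm above the bench.
- drawer (a joint): How far the blue-fronted drawer is pulled out, in m: 0 is fully home (against a stop), up to 0.11; it slides along the box's -x. About 2 N of friction, no latch or spring. Starts partly open.
- drawer_pull (a point): Middle of the drawer's steel bar pull: a round bar 10 mm thick and 100 mm long along the box's y, 50 mm above the bench, its centre line 38 mm in front of the drawer's blue front face (which is 226 mm wide and spans heights 12 to 80 mm). With the drawer home it lies at (-0.148, 0, 0.050) m in the box's frame.
- lid (a joint): Opening angle of the lid in rad: 0 shut, growing as the front edge rises, up to 1.2. Hinged along the back top edge with a spring that always pulls it shut: lifting at the grip takes about 4 N when shut, rising to 8 to 12 N at 0.7 rad.
- hinge (a point): Middle of the lid's hinge line, which runs along the box's y: at (0.110, 0, 0.095) m in the box's frame.
- grip_center (a point): The lid's grip: an upright orange disc, 32 mm in diameter, 14 mm thick along the box's y, on a black stem 12 mm square. The point is the disc's centre. With the lid shut it is 175 mm in front of the hinge line and 40 mm above it (35.5 mm above the lid's top face). Its flat faces look to the box's +y and -y, free on both sides; it turns with the lid and pivots easily between two fingers that pinch the flat faces, so the hand can stay pointing down.
- pointer (a point): Tip of the lid's yellow pointer, a 5 mm rod standing out of the lid's -y edge, 150 mm from the hinge line; it moves with the lid along the inner side of the arc.
- band (a joint): Angle about the hinge line at which the middle of the red band is set, in rad, on the same scale as the lid's angle: the pointer is level with the band's middle when the lid's angle equals this value. The band spans 0.07 rad to either side. It sits still by friction.
- band_mid (a point): Middle of the red band, a red rider clamped on the arc, 16 mm wide along the box's y and 24 mm across the arc, 150 mm from the hinge line and 158 mm to the box's -y side; about 21 mm long along the arc.
- wash_bottle_c (a point): White wash bottle with a blue cap and bent spout, 72 mm in diameter, 180 mm high, standing loose beside the box; the point is 70 mm above its underside, its z axis up.
- beaker_c (a point): Empty glass beaker, 76 mm in diameter, 95 mm high, standing loose beside the box; the point is half-way up, its z axis up.
- jar_c (a point): Closed green glass jar with a black cap, 60 mm in diameter, 80 mm high, standing loose beside the box; the point is half-way up, its z axis up.

How it is judged:
On the way, in this order (a step that is already met when the one before it is completed fails the run):
1. the drawer is fully home while the lid is still shut (value of joint drawer below 0.004 m and value of joint lid below 0.1 rad), for 0.2 s.
2. the lid is raised by its grip to the red band (angle between the x axis of pointer and the x axis of band_mid, either way round below 0.07 rad and (contact force between the fingers and lid_c0 above 1 N or contact force between the fingers and lid_c1 above 1 N)), for 0.2 s.
At the end, for the whole second after the job is handed in: The fingers hold the lid's orange grip with the lid still and its pointer within the red band (within 0.07 rad of the band's middle), and the drawer is home to within 6 mm (all of step 2 and velocity of joint lid between -0.05 and 0.05 rad/s and value of joint drawer below 0.006 m); the arm keeps its last pose, push and grip.
It fails at once if the red band is shifted (distance of band_mid from where it was at the start of the episode above 0.008 m).
It fails at once if the wash bottle is shifted or tipped (distance of wash_bottle_c from where it was at the start of the episode above 0.02 m or angle between wash_bottle_c's own z axis and vertical above 0.3 rad).
It fails at once if the beaker is shifted or tipped (distance of beaker_c from where it was at the start of the episode above 0.02 m or angle between beaker_c's own z axis and vertical above 0.3 rad).
It fails at once if the jar is shifted or tipped (distance of jar_c from where it was at the start of the episode above 0.02 m or angle between jar_c's own z axis and vertical above 0.3 rad).
It also fails if it takes over 45 s, if anything falls off the work surface, if the arm or the gripper's body presses on something with over 40 N, if the wrist force passes 120 N, or if a joint passes its speed limit or range.

## Working session

There is one attempt and no reset: what is moved stays moved. The work goes in short steps, Python scripts to look and compute and a tool call to move; the robot and the scene stay as the last step left them, time stands still between calls to the robot, and variables do not carry over. Pictures are saved under pics/ and viewed, and the job is handed in when it is done.

Besides the shell and the picture viewer there is one more tool, called after "Request:" as name(argument=value, ...), one argument or row to a line, values as JSON. jog_arm: Moves the arm, as the interface text tells. Its arguments: {"type":"object","properties":{"steps":{"type":"array"},"gripper":{"type":"number"},"newtons":{"type":"number"}},"required":["steps"]}

```bash
mkdir -p pics; cat > h.py <<'E'
import numpy as np,cv2
from station import ctrl
def save(n,f): cv2.imwrite('pics/'+f,cv2.cvtColor(n['frame'],cv2.COLOR_RGB2BGR))
def pts(im,mask):
    v,u=np.nonzero(mask&(im['range_z']>0)); z=im['range_z'][v,u]
    K=np.array([[im['fx'],0,im['cx']],[0,im['fy'],im['cy']],[0,0,1]])
    n=cv2.undistortPoints(np.stack([u,v],1).astype(float)[:,None],K,np.array(im['D'],float))[:,0]
    P=np.c_[n*z[:,None],z]; E=np.array(im['extrinsics'])
    return P@E[:3,:3].T+E[:3,3],u,v
def hsv(im): return cv2.cvtColor(im['frame'],cv2.COLOR_RGB2HSV).astype(int)
E
python3 - <<'E'
from h import *
for n in ['scene','side','wrist']:
    im=ctrl.get_image(n); save(im,n+'0.png'); np.savez('pics/'+n+'0.npz',**im); print(n,np.round(im['extrinsics'],3).tolist())
o=ctrl.get_obs();print(o)
E
```

```text
scene [[0.81, 0.443, -0.384, 0.988], [0.586, -0.623, 0.518, -0.532], [-0.01, -0.645, -0.764, 0.887], [0.0, 0.0, 0.0, 1.0]]
side [[-0.884, -0.311, 0.35, 0.182], [-0.468, 0.579, -0.668, 0.752], [0.005, -0.754, -0.657, 0.851], [0.0, 0.0, 0.0, 1.0]]
wrist [[1.0, 0.001, -0.002, 0.624], [0.0, -0.96, -0.281, 0.07], [-0.002, 0.281, -0.96, 0.373], [0.0, 0.0, 0.0, 1.0]]
{'t': 0.15, 'q': array([-1.18991509e-01,  5.31987727e-02,  1.61397411e+00, -1.06173672e-05,
        1.47602262e+00, -1.18998927e-01]), 'dq': array([ 0.00118834, -0.00284786, -0.00473047, -0.00077237, -0.00014849,
        0.00042216]), 'effort': array([ 5.10442842e-04, -3.94241810e+01, -3.70721948e+01, -1.15854355e-04,
        4.61802789e-03,  5.00508997e-05]), 'tool_pos': array([6.24509263e-01, 6.14184655e-05, 2.30352120e-01]), 'tool_rot': array([-2.22054555e+00, -2.22056427e+00,  1.56880166e-03]), 'contact_force': array([ 0.12354166, -0.16525937,  0.23584528]), 'wrist_torque': array([0.00634384, 0.01876162, 0.00855   ]), 'opening': 0.08536182974944267}
```

View pics/scene0.png

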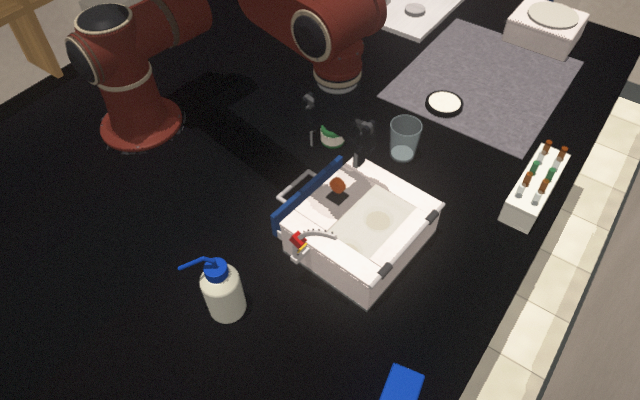

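View pics/side0.png

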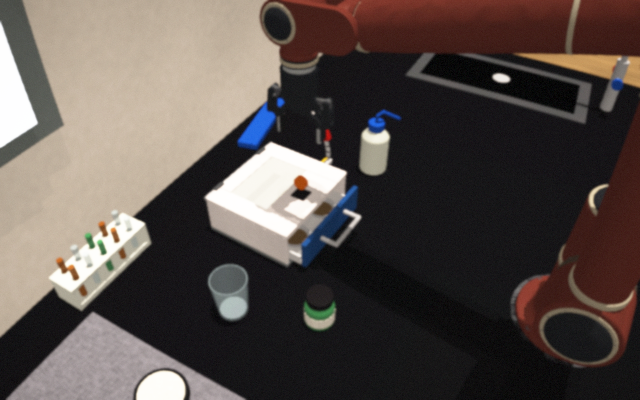

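View pics/wrist0.png

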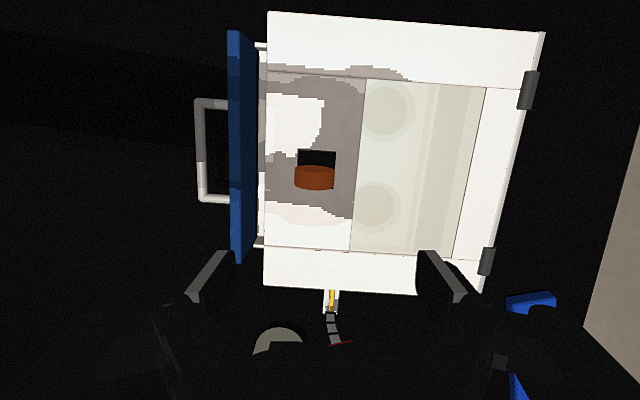

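```bash
python3 - <<'E'
from h import *
for n in ['scene','side','wrist']:
    im=dict(np.load(f'pics/{n}0.npz')); H=hsv(im); h,s,v=H[...,0],H[...,1],H[...,2]
    M={'orange':(h>4)&(h<14)&(s>190)&(v>90),'red':((h<4)|(h>174))&(s>190)&(v>110),'yellow':(h>17)&(h<30)&(s>150)&(v>120),'blue':(h>100)&(h<125)&(s>150)&(v>50),'green':(h>50)&(h<80)&(s>90)&(v>50)}
    for k,m in M.items():
        c,l,st,ce=cv2.connectedComponentsWithStats(m.astype(np.uint8))
        for i in range(1,c):
            if st[i,4]<12: continue
            P,_,_=pts(im,l==i)
            if len(P)<5: continue
            p5,p50,p95=np.percentile(P,[3,50,97],axis=0)
            if 0.3<p50[0]<1 and abs(p50[1])<.5: print(n,k,st[i],p5.round(3),p50.round(3),p95.round(3))
    # white box
P,u,v=pts(im,(s<60)&(H[...,2]>90))
for z0,z1 in [(.085,.094),(.095,.104)]:
    Q=P[(P[:,2]>z0)&(P[:,2]<z1)]
    if len(Q)>20:
        r=cv2.minAreaRect(Q[:,:2].astype(np.float32)*1000); print(z0,len(Q),r, cv2.boxPoints(r).round(0).tolist())
E
```

```text
scene orange [562 147   6   4  14] [0.944 0.424 0.097] [0.948 0.431 0.099] [0.954 0.435 0.1  ]
scene red [294 232   5   8  15] [ 0.637 -0.146  0.162] [ 0.64  -0.14   0.165] [ 0.643 -0.133  0.167]
scene yellow [298 243   9   9  21] [ 0.631 -0.128  0.093] [ 0.632 -0.118  0.097] [ 0.634 -0.107  0.1  ]
scene blue [177 256  51  27 664] [ 0.513 -0.301  0.13 ] [ 0.558 -0.272  0.147] [ 0.578 -0.246  0.176]
scene blue [ 379  362   46   38 1207] [ 0.884 -0.239  0.017] [ 0.91  -0.203  0.02 ] [ 0.939 -0.174  0.022]
scene green [321 125  15  12  78] [0.437 0.204 0.041] [0.458 0.209 0.051] [0.476 0.216 0.058]
scene green [533 161   6   4  17] [0.909 0.344 0.098] [0.914 0.348 0.099] [0.918 0.355 0.102]
scene green [550 168   6   4  16] [0.945 0.344 0.097] [0.95  0.35  0.099] [0.955 0.356 0.102]
side orange [295 177  11  13 108] [0.6   0.022 0.121] [0.61  0.028 0.139] [0.623 0.031 0.151]
side orange [100 223   4   6  15] [0.939 0.31  0.093] [0.942 0.314 0.1  ] [0.948 0.316 0.102]
side orange [ 58 259   4   7  18] [0.94  0.429 0.092] [0.942 0.432 0.099] [0.948 0.435 0.102]
side red [325 130   6  10  
[... 1106 characters left out ...]
3  -0.119  0.097] [ 0.633 -0.108  0.098]
wrist blue [ 227   30   15  234 2689] [ 0.526 -0.073  0.078] [0.537 0.043 0.08 ] [0.546 0.133 0.081]
wrist blue [506 291  51  24 754] [ 0.876 -0.192  0.004] [ 0.898 -0.177  0.017] [ 0.931 -0.169  0.021]
wrist blue [509 372  21  28 342] [ 0.899 -0.351  0.006] [ 0.907 -0.329  0.019] [ 0.923 -0.299  0.022]
0.085 208 ((629.087890625, -129.187255859375), (30.559736251831055, 16.112808227539062), 87.39510345458984) [[620.0, -144.0], [636.0, -145.0], [638.0, -114.0], [622.0, -114.0]]
0.095 63181 ((679.8583984375, -0.280670166015625), (281.3206787109375, 227.30874633789062), 85.91630554199219) [[556.0, -132.0], [783.0, -149.0], [803.0, 132.0], [577.0, 148.0]]
```

```bash
python3 - <<'E'
from h import *
im=dict(np.load('pics/wrist0.npz')); H=hsv(im); h,s,v=H[...,0],H[...,1],H[...,2]
m=((h>100)&(h<125)&(s>150)&(v>50)); m[:,260:]=0
P,_,_=pts(im,m); P=P[P[:,2]>.077]
b=cv2.fitLine(P[:,:2].astype(np.float32),cv2.DIST_HUBER,0,.001,.001).ravel(); print('blue line',b, P[:,1].min(),P[:,1].max(), np.percentile(P[:,0],[0.5,99.5]))
m=((s<60)&(v>90)); m[:, :255]=0
P,u,vv=pts(im,m); Q=P[(P[:,2]>.08)&(P[:,2]<.105)&(vv<296)]
r=cv2.minAreaRect(cv2.convexHull(Q[:,:2].astype(np.float32)*1000)); print(r,cv2.boxPoints(r).round(0).tolist())
# left edge: per-row min u
a=[];bb=[]
for row in range(20,285,5):
    k=(vv==row)&(P[:,2]>.08)&(P[:,2]<.105)
    if k.sum()>5:
        i=np.nonzero(k)[0]; a.append(P[i[np.argmin(u[i])],:2]); 
        bb.append(P[i[np.argmax(u[i])],:2])
for q in (a,bb): print(np.round(q[::6],3).tolist(), cv2.fitLine(np.array(q,np.float32),cv2.DIST_HUBER,0,.001,.001).ravel())
for n in ['scene','side','wrist']:
    im=dict(np.load(f'pics/{n}0.npz')); x,y,w,hh={'scene':(255,170,110,110),'side':(280,90,120,160),'wrist':(270,230,130,130)}[n]
    cv2.imwrite(f'pics/c_{n}.png',cv2.resize(cv2.cvtColor(im['frame'][y:y+hh,x:x+w],cv2.COLOR_RGB2BGR),None,fx=3.7,fy=3.7,interpolation=cv2.INTER_CUBIC))
import glob
f=[cv2.imread(f'pics/c_{n}.png') for n in ['scene','wrist']]
cv2.imwrite('pics/c.png',np.hstack([cv2.resize(i,(400,400)) for i in f]))
E
```

```text
blue line [0.06877302 0.9976323  0.53663623 0.03816432] -0.08694735125849233 0.13765047384960766 [0.52402698 0.54809294]
((680.40283203125, 7.3448333740234375), (266.03076171875, 227.30874633789062), 85.91630554199219) [[558.0, -117.0], [784.0, -133.0], [803.0, 132.0], [577.0, 148.0]]
[[0.577, 0.14], [0.576, 0.118], [0.574, 0.095], [0.572, 0.071], [0.57, 0.045], [0.568, 0.018], [0.566, -0.01], [0.564, -0.041], [0.561, -0.073]] [0.07171319 0.9974253  0.5691282  0.03158988]
[[0.677, 0.14], [0.801, 0.118], [0.789, 0.095], [0.797, 0.071], [0.794, 0.046], [0.793, 0.018], [0.791, -0.01], [0.788, -0.04], [0.777, -0.073]] [0.07356318 0.99729055 0.7946482  0.03918988]
```

View pics/c.png

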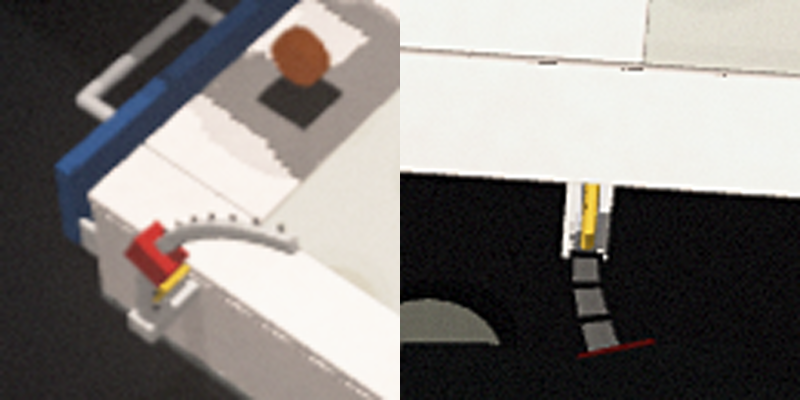

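View pics/c_side.png

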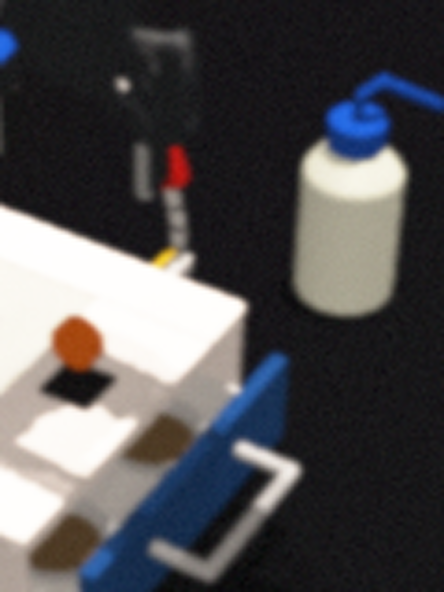

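```bash
cat >> h.py <<'E'
yaw=-0.0716
ex=np.array([np.cos(yaw),np.sin(yaw),0]);ey=np.array([-ex[1],ex[0],0]);C=np.array([.680,.0165,0])
R=np.stack([ex,ey,[0,0,1]],1)
def tobox(P): return (P-C)@R
E
python3 - <<'E'
from h import *
for n in ['scene','side']:
    im=dict(np.load(f'pics/{n}0.npz')); H=hsv(im); h,s,v=H[...,0],H[...,1],H[...,2]
    m=((h<5)|(h>172))&(s>150)&(v>60)
    if n=='scene': m[:228]=0;m[260:]=0;m[:,:285]=0;m[:,315:]=0
    else: m[:120]=0;m[150:]=0;m[:,:315]=0;m[:,340:]=0
    P,u,vv=pts(im,m); B=tobox(P); 
    a=np.arctan2(B[:,2]-.095,.110-B[:,0]); r=np.hypot(B[:,2]-.095,.110-B[:,0])
    print(n)
    for i in np.argsort(vv*1000+u): print(u[i],vv[i],B[i].round(3),'ang',a[i].round(3),'r',r[i].round(3), H[vv[i],u[i]])
    B=None
    H2=(h>17)&(h<30)&(s>120)&(v>100)
    P,u,vv=pts(im,H2);B=tobox(P);k=(np.abs(B[:,2]-.095)<.03)&(B[:,1]<-.1)&(B[:,1]>-.2)
    print('yellow',np.median(B[k],0).round(3),B[k].min(0).round(3))
E
```

```text
scene
297 232 [-0.031 -0.154  0.166] ang 0.467 r 0.158 [  1 183 210]
298 232 [-0.031 -0.152  0.165] ang 0.46 r 0.157 [  1 192 206]
295 233 [-0.032 -0.158  0.167] ang 0.469 r 0.159 [  1 156 213]
296 233 [-0.032 -0.156  0.166] ang 0.464 r 0.158 [  1 190 205]
297 233 [-0.031 -0.154  0.164] ang 0.456 r 0.157 [  0 188 207]
298 233 [-0.029 -0.153  0.165] ang 0.464 r 0.156 [  1 191 206]
299 233 [-0.024 -0.156  0.172] ang 0.524 r 0.155 [  1 176 174]
294 234 [-0.033 -0.16   0.165] ang 0.456 r 0.159 [  1 170 209]
295 234 [-0.032 -0.158  0.164] ang 0.454 r 0.158 [  1 193 204]
296 234 [-0.03  -0.158  0.166] ang 0.472 r 0.157 [  1 192 205]
297 234 [-0.03  -0.155  0.163] ang 0.455 r 0.156 [  1 191 206]
298 234 [-0.027 -0.156  0.167] ang 0.485 r 0.155 [  1 191 204]
299 234 [-0.025 -0.155  0.168] ang 0.495 r 0.153 [  2 157 180]
293 235 [-0.032 -0.163  0.167] ang 0.466 r 0.159 [  1 184 200]
294 235 [-0.031 -0.162  0.166] ang 0.467 r 0.158 [  1 189 208]
295 235 [-0.031 -0.159  0.163] ang 0.451 r 0.157 [  1 195 204]
296 235 [-0.029 -0.159  0.165] ang 0.466 r 0.156 [  1 193 205]
297 235 [-0.027 -0.158  
[... 10522 characters left out ...]
8 [  1 211 139]
327 139 [-0.042 -0.152  0.15 ] ang 0.346 r 0.161 [  1 218 157]
328 139 [-0.043 -0.155  0.148] ang 0.336 r 0.162 [  1 218 160]
329 139 [-0.045 -0.156  0.149] ang 0.335 r 0.164 [  1 214 142]
330 139 [ 0.06  -0.339 -0.   ] ang -1.084 r 0.108 [  1 201 103]
324 140 [-0.035 -0.15   0.146] ang 0.337 r 0.153 [  3 155  99]
326 140 [-0.04  -0.151  0.147] ang 0.334 r 0.159 [  1 158 134]
327 140 [-0.046 -0.146  0.152] ang 0.352 r 0.166 [  2 168 140]
328 140 [-0.045 -0.152  0.148] ang 0.33 r 0.163 [  1 177 134]
329 140 [ 0.06  -0.333 -0.001] ang -1.086 r 0.108 [  0 179 101]
330 140 [ 0.056 -0.332  0.001] ang -1.045 r 0.108 [178 158  63]
yellow [-0.042 -0.143  0.096] [-0.045 -0.152  0.093]
```

```bash
python3 - <<'E'
from h import *
im=dict(np.load('pics/wrist0.npz'));H=hsv(im)
m=np.zeros((400,640),bool);m[95:206,190:228]=1
P,u,v=pts(im,m&(H[...,2]>60)&(H[...,1]<90));B=tobox(P);k=(B[:,2]>.03)&(B[:,2]<.07)
print(np.percentile(B[k],[1,50,99],axis=0).round(3)); k2=k&(v>115)&(v<190);print(np.percentile(B[k2],[1,50,99],axis=0).round(3))
bc=np.median(B[k2],0); print('world bar',(C+R@[bc[0],0,0]).round(3),'home',(C+R@[-.148,0,0]).round(3))
print('grip',(C+R@[-.065,0,.135]).round(3))
for n in ['scene','side']:
    im=dict(np.load(f'pics/{n}0.npz'));H=hsv(im);h,s,vv=H[...,0],H[...,1],H[...,2]
    P,u,v=pts(im,np.ones((400,640),bool));B=tobox(P)
    o=(h>4)&(h<16)&(s>150)&(vv>60); b=o.ravel()[v*640+u]&(abs(B[:,0]+.065)<.04)&(abs(B[:,1])<.04)&(B[:,2]>.1)
    print(n,'orange',np.percentile(B[b],[2,50,98],axis=0).round(3))
E
```

```text
[[-0.193 -0.055  0.05 ]
 [-0.186  0.006  0.054]
 [-0.16   0.053  0.056]]
[[-0.193 -0.041  0.049]
 [-0.187 -0.001  0.054]
 [-0.184  0.035  0.056]]
world bar [0.493 0.03  0.   ] home [0.532 0.027 0.   ]
grip [0.615 0.021 0.135]
scene orange [[-0.074 -0.029  0.123]
 [-0.059 -0.006  0.142]
 [-0.029  0.004  0.519]]
side orange [[-0.104 -0.021  0.122]
 [-0.08   0.014  0.452]
 [-0.044  0.039  0.554]]
```

Request:
jog_arm(
  steps=[
    {"dx": -0.7, "dy": 0.1, "twist": 1},
    {"dx": -1.5, "dy": 0.3, "twist": 2},
    {"dx": -2.3, "dy": 0.5, "twist": 3},
    {"dx": -3.1, "dy": 0.52, "twist": 4},
    {"dx": -3.1, "dy": 0.52, "twist": 5},
  ],
  gripper=255,
  newtons=40,
)

```text
validation failed for argument at $.st...
```

Request:
jog_arm(
  steps=[
    {"twist": 1},
    {"twist": 2},
    {"twist": 3},
    {"twist": 3.6},
    {"twist": 3.6},
  ],
)

```text
validation failed for argument at $.st...
```

Request:
jog_arm(
  steps=[
    {"dx": -0.7, "dy": 0.1, "dz": 0.0, "twist": 1.0},
    {"dx": -1.5, "dy": 0.3, "dz": 0.0, "twist": 2.0},
    {"dx": -2.3, "dy": 0.5, "dz": 0.0, "twist": 3.0},
    {"dx": -3.1, "dy": 0.52, "dz": 0.0, "twist": 4.0},
    {"dx": -3.1, "dy": 0.52, "dz": 0.0, "twist": 5.0},
  ],
  gripper=255,
  newtons=40,
)

```text
t: 0.78
tool_pos: [0.4358, 0.0317, 0.2294]
tool_rot: [-1.065, -2.954, 0.002]
contact_force: [0.5, 0.1, 0.3]
opening: -0.0003
```

Request:
jog_arm(
  steps=[
    {"dx": 0.0, "dy": 0.0, "dz": -0.6, "twist": 1.0},
    {"dx": 0.0, "dy": 0.0, "dz": -1.4, "twist": 2.0},
    {"dx": 0.0, "dy": 0.0, "dz": -2.2, "twist": 3.0},
    {"dx": 0.0, "dy": 0.0, "dz": -2.9, "twist": 3.6},
    {"dx": 0.0, "dy": 0.0, "dz": -3.2, "twist": 3.6},
  ],
)

```text
t: 1.4
tool_pos: [0.4332, 0.032, 0.0341]
tool_rot: [-0.099, -3.134, 0.002]
contact_force: [-0.1, 0.1, 0.1]
opening: 0.0001
```

Request:
jog_arm(
  steps=[
    {"dx": 0.3, "dy": 0.0, "dz": 0.0, "twist": 0.0},
    {"dx": 0.6, "dy": 0.0, "dz": 0.0, "twist": 0.0},
    {"dx": 0.8, "dy": -0.02, "dz": 0.0, "twist": 0.0},
    {"dx": 1.0, "dy": -0.03, "dz": 0.0, "twist": 0.0},
    {"dx": 1.2, "dy": -0.05, "dz": 0.0, "twist": 0.0},
  ],
)

```text
t: 2.02
tool_pos: [0.5052, 0.0292, 0.0337]
tool_rot: [-0.099, -3.133, 0.001]
contact_force: [-3.0, 2.2, -0.0]
opening: 0.0002
```

Request:
jog_arm(
  steps=[
    {"dx": 0.07, "dy": 0.0, "dz": 0.0, "twist": 0.0},
    {"dx": 0.13, "dy": 0.0, "dz": 0.0, "twist": 0.0},
    {"dx": 0.18, "dy": 0.0, "dz": 0.0, "twist": 0.0},
  ],
)

```text
t: 2.4
tool_pos: [0.516, 0.0289, 0.0337]
tool_rot: [-0.099, -3.132, 0.002]
contact_force: [-2.3, -1.7, 0.0]
opening: -0.0001
```

Request:
jog_arm(
  steps=[
    {"dx": 0.05, "dy": 0.0, "dz": 0.0, "twist": 0.0},
    {"dx": 0.1, "dy": 0.0, "dz": 0.0, "twist": 0.0},
  ],
)

```text
t: 2.65
tool_pos: [0.5166, 0.0289, 0.0334]
tool_rot: [-0.097, -3.117, 0.003]
contact_force: [-27.8, -1.2, 22.6]
opening: 0.0
```

Request:
jog_arm(
  steps=[
    {"dx": -0.1, "dy": 0.0, "dz": 0.0, "twist": 0.0},
    {"dx": -0.1, "dy": 0.0, "dz": 0.0, "twist": 0.0},
    {"dx": -0.6, "dy": 0.0, "dz": 0.0, "twist": 0.0},
    {"dx": -0.9, "dy": 0.0, "dz": 0.5, "twist": 0.0},
    {"dx": -1.0, "dy": 0.0, "dz": 1.3, "twist": 0.0},
  ],
  gripper=0,
)

```text
t: 3.28
tool_pos: [0.4547, 0.0292, 0.1103]
tool_rot: [-0.097, -3.114, 0.003]
contact_force: [1.1, -0.5, 0.6]
opening: 0.0853
```

Request:
jog_arm(
  steps=[
    {"dx": 0.0, "dy": 0.0, "dz": 0.9, "twist": 0.0},
    {"dx": 0.3, "dy": 0.0, "dz": 1.8, "twist": 0.0},
    {"dx": 0.3, "dy": 0.0, "dz": 2.4, "twist": 0.0},
  ],
)

```text
t: 3.65
tool_pos: [0.4746, 0.0292, 0.2582]
tool_rot: [-0.097, -3.12, 0.003]
contact_force: [0.1, -0.1, -0.6]
opening: 0.0855
```

```bash
python3 - <<'E'
from h import *
for n in ['wrist','side']:
    im=ctrl.get_image(n); save(im,n+'1.png'); np.savez('pics/'+n+'1.npz',**im)
    H=hsv(im);h,s,v=H[...,0],H[...,1],H[...,2]
    for k,m in {'orange':(h>4)&(h<16)&(s>150)&(v>60),'blue':(h>100)&(h<125)&(s>150)&(v>50)}.items():
        P,_,_=pts(im,m);B=tobox(P);q=(abs(B[:,0])<.25)&(abs(B[:,1])<.14)&(B[:,2]>.0)&(B[:,2]<.2)&((k=='blue')|(abs(B[:,0]+.065)<.04))
        if q.sum()>3:print(n,k,q.sum(),np.percentile(B[q],[2,50,98],axis=0).round(3).tolist())
    m=np.ones(h.shape,bool)
    P,u,vv=pts(im,(s<60)&(v>60));B=tobox(P);q=(B[:,0]<-.13)&(B[:,0]>-.22)&(abs(B[:,1])<.035)&(abs(B[:,2]-.052)<.012)
    if q.sum()>3: print('bar',np.percentile(B[q],[2,50,98],axis=0).round(3).tolist())
o=ctrl.get_obs();print(o['t'],o['tool_pos'],o['tool_rot'],o['opening'])
E
```

```text
wrist orange 446 [[-0.082, -0.008, 0.133], [-0.074, -0.002, 0.148], [-0.056, 0.005, 0.151]]
wrist blue 2591 [[-0.111, -0.108, 0.02], [-0.11, -0.011, 0.05], [-0.11, 0.104, 0.08]]
bar [[-0.153, -0.033, 0.051], [-0.15, -0.002, 0.054], [-0.145, 0.034, 0.056]]
side orange 129 [[-0.082, -0.003, 0.117], [-0.069, 0.006, 0.139], [-0.057, 0.009, 0.15]]
side blue 709 [[-0.114, -0.095, 0.023], [-0.112, 0.017, 0.051], [-0.11, 0.11, 0.075]]
bar [[-0.156, -0.033, 0.047], [-0.152, 0.001, 0.053], [-0.146, 0.033, 0.057]]
3.75 [0.47595216 0.02902804 0.26066938] [-0.09741153 -3.12554471  0.00333476] 0.08543303827914564
```

View pics/wrist1.png

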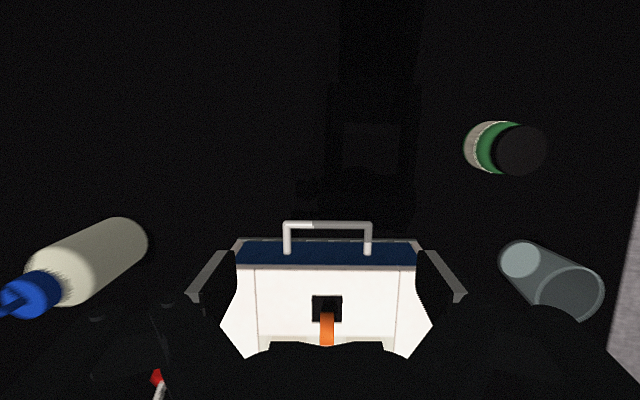

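View pics/side1.png

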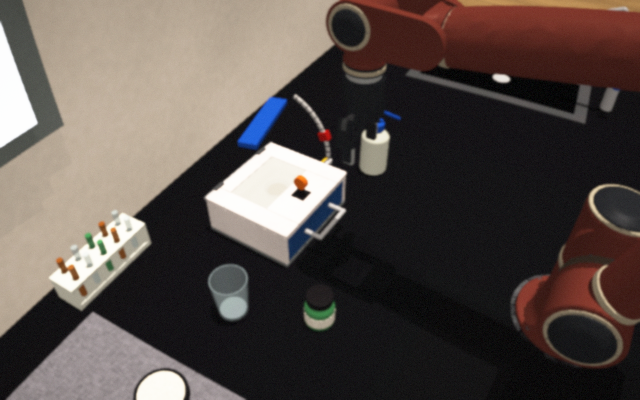

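Request:
jog_arm(
  steps=[
    {"dx": 0.8, "dy": -0.04, "dz": 0.0, "twist": 0.0},
    {"dx": 1.6, "dy": -0.09, "dz": 0.0, "twist": 0.0},
    {"dx": 2.3, "dy": -0.14, "dz": -0.2, "twist": 0.0},
    {"dx": 2.32, "dy": -0.14, "dz": -0.9, "twist": 0.0},
    {"dx": 2.32, "dy": -0.14, "dz": -1.2, "twist": 0.0},
  ],
)

```text
t: 4.38
tool_pos: [0.6136, 0.0208, 0.1842]
tool_rot: [-0.097, -3.12, 0.003]
contact_force: [0.5, 0.1, 0.7]
opening: 0.0853
```

```bash
python3 - <<'E'
from h import *
im=ctrl.get_image('wrist'); save(im,'wrist2.png')
H=hsv(im);h,s,v=H[...,0],H[...,1],H[...,2]
P,_,_=pts(im,(h>4)&(h<16)&(s>150)&(v>60));k=(abs(P[:,0]-.615)<.05)&(abs(P[:,1]-.02)<.05)
print(k.sum(),np.percentile(P[k],[2,50,98],axis=0).round(4).tolist())
o=ctrl.get_obs();print(o['t'],o['tool_pos'],o['tool_rot'],o['opening'])
E
```

```text
1013 [[0.599, 0.0133, 0.1282], [0.6091, 0.0201, 0.1482], [0.6257, 0.027, 0.1512]]
4.425 [0.6125178  0.02089728 0.18252574] [-9.72224431e-02 -3.11735700e+00  2.35807442e-03] 0.08520317386289467
```

View pics/wrist2.png

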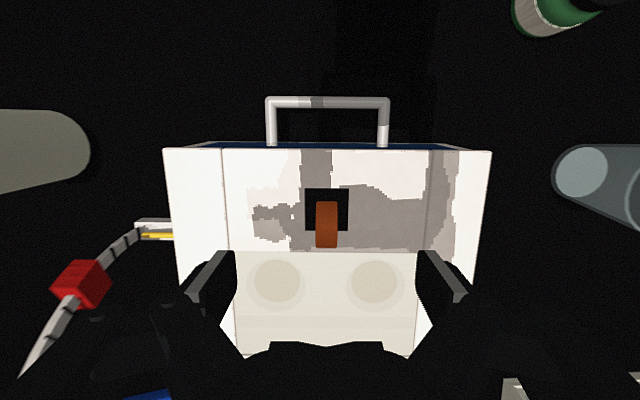

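Request:
jog_arm(
  steps=[
    {"dx": 0.02, "dy": 0.0, "dz": -0.5, "twist": 0.0},
    {"dx": 0.02, "dy": 0.0, "dz": -1.0, "twist": 0.0},
    {"dx": 0.02, "dy": 0.0, "dz": -1.1, "twist": 0.0},
    {"dx": 0.02, "dy": 0.0, "dz": -1.1, "twist": 0.0},
  ],
)

```text
t: 4.92
tool_pos: [0.614, 0.0209, 0.1176]
tool_rot: [-0.097, -3.119, 0.002]
contact_force: [0.2, 0.3, 0.4]
opening: 0.0852
```

Request:
jog_arm(
  steps=[
    {"dx": 0.0, "dy": 0.0, "dz": 0.0, "twist": 0.0},
    {"dx": 0.0, "dy": 0.0, "dz": 0.0, "twist": 0.0},
    {"dx": 0.0, "dy": 0.0, "dz": 0.0, "twist": 0.0},
    {"dx": 0.0, "dy": 0.0, "dz": 0.0, "twist": 0.0},
    {"dx": 0.0, "dy": 0.0, "dz": 0.0, "twist": 0.0},
  ],
  gripper=255,
  newtons=60,
)

```text
t: 5.55
tool_pos: [0.6141, 0.0209, 0.1179]
tool_rot: [-0.098, -3.119, 0.002]
contact_force: [-0.5, -0.2, 2.8]
opening: 0.0131
```

Request:
jog_arm(
  steps=[
    {"dx": 0.03, "dy": 0.0, "dz": 0.12, "twist": 0.0},
    {"dx": 0.08, "dy": -0.01, "dz": 0.29, "twist": 0.0},
    {"dx": 0.13, "dy": -0.01, "dz": 0.43, "twist": 0.0},
    {"dx": 0.19, "dy": -0.01, "dz": 0.57, "twist": 0.0},
    {"dx": 0.26, "dy": -0.02, "dz": 0.7, "twist": 0.0},
  ],
)

```text
t: 6.18
tool_pos: [0.6282, 0.0198, 0.1581]
tool_rot: [-0.099, -3.114, 0.001]
contact_force: [0.4, 0.1, -9.1]
opening: 0.0131
```

```bash
cat > chk.py <<'E'
from h import *
import sys
t=sys.argv[1]
for n in ['side','scene','wrist']:
    im=ctrl.get_image(n); save(im,n+t+'.png')
    H=hsv(im);h,s,v=H[...,0],H[...,1],H[...,2]
    for k,m in {'orange':(h>4)&(h<16)&(s>150)&(v>60),'yellow':(h>17)&(h<32)&(s>130)&(v>80),'red':((h<4)|(h>174))&(s>150)&(v>90)}.items():
        P,u,vv=pts(im,m);B=tobox(P)
        q=(B[:,0]>-.1)&(B[:,0]<.11)&(B[:,2]>.08)&(B[:,2]<.25)&((abs(B[:,1])<.03) if k=='orange' else (B[:,1]<-.12)&(B[:,1]>-.175))
        if q.sum()<3: continue
        a=np.arctan2(B[q,2]-.095,.110-B[q,0])
        print(n,k,q.sum(),'px',np.median(u[q]),np.median(vv[q]),np.percentile(B[q],[3,50,97],axis=0).round(3).tolist(),'ang',np.percentile(a,[3,50,97]).round(3))
o=ctrl.get_obs();print(o['t'],o['tool_pos'],o['contact_force'],o['opening'])
p=tobox(o['tool_pos']+[0,0,.019]); print('lid angle from TCP',np.arctan2(p[2]-.095,.11-p[0])-.2247, 'r',np.hypot(p[2]-.095,.11-p[0]))
E
python3 chk.py 3
```

```text
side orange 43 px 299.0 166.0 [[-0.07, -0.008, 0.168], [-0.065, 0.002, 0.181], [-0.056, 0.008, 0.189]] ang [0.391 0.456 0.515]
side yellow 11 px 323.0 148.0 [[-0.041, -0.148, 0.127], [-0.038, -0.142, 0.13], [-0.035, -0.134, 0.131]] ang [0.219 0.226 0.238]
side red 106 px 325.0 136.0 [[-0.045, -0.165, 0.142], [-0.036, -0.152, 0.156], [-0.018, -0.149, 0.168]] ang [0.327 0.4   0.461]
scene orange 45 px 348.0 175.0 [[-0.043, -0.008, 0.173], [-0.036, 0.0, 0.182], [-0.034, 0.006, 0.19]] ang [0.497 0.535 0.558]
scene red 120 px 297.0 240.0 [[-0.034, -0.167, 0.146], [-0.024, -0.164, 0.16], [-0.014, -0.152, 0.168]] ang [0.366 0.46  0.483]
wrist orange 2201 px 326.0 270.0 [[-0.067, -0.008, 0.175], [-0.058, -0.001, 0.189], [-0.041, 0.005, 0.192]] ang [0.425 0.514 0.552]
wrist yellow 314 px 100.0 255.0 [[-0.039, -0.152, 0.131], [-0.037, -0.14, 0.133], [-0.034, -0.129, 0.134]] ang [0.236 0.252 0.26 ]
wrist red 1441 px 29.0 279.0 [[-0.043, -0.167, 0.149], [-0.037, -0.159, 0.161], [-0.016, -0.151, 0.168]] ang [0.337 0.433 0.47 ]
6.325 [0.62908549 0.01977638 0.15956423] [-0.53057607  0.02026065 -9.23416975] 0.013317556739590392
lid angle from TCP 0.2540105480045545 r 0.18141091686272845
```

Request:
jog_arm(
  steps=[
    {"dx": 0.06, "dy": 0.0, "dz": 0.12, "twist": 0.0},
    {"dx": 0.13, "dy": -0.01, "dz": 0.22, "twist": 0.0},
    {"dx": 0.19, "dy": -0.01, "dz": 0.32, "twist": 0.0},
    {"dx": 0.25, "dy": -0.02, "dz": 0.4, "twist": 0.0},
    {"dx": 0.26, "dy": -0.02, "dz": 0.42, "twist": 0.0},
  ],
)

```text
t: 6.95
tool_pos: [0.645, 0.0187, 0.1851]
tool_rot: [-0.099, -3.117, 0.001]
contact_force: [0.6, -0.9, -12.5]
opening: 0.013
```

```bash
python3 chk.py 4
```

```text
side orange 51 px 292.0 154.0 [[-0.054, -0.007, 0.194], [-0.049, 0.003, 0.208], [-0.039, 0.008, 0.216]] ang [0.549 0.616 0.678]
side yellow 13 px 321.0 138.0 [[-0.033, -0.152, 0.148], [-0.03, -0.145, 0.154], [-0.023, -0.136, 0.156]] ang [0.368 0.399 0.41 ]
side red 66 px 326.0 134.0 [[-0.045, -0.167, 0.149], [-0.038, -0.153, 0.159], [-0.016, -0.149, 0.167]] ang [0.339 0.426 0.463]
scene orange 44 px 355.0 170.0 [[-0.029, -0.007, 0.195], [-0.021, 0.001, 0.207], [-0.019, 0.007, 0.213]] ang [0.652 0.699 0.72 ]
scene yellow 10 px 308.5 229.0 [[-0.028, -0.155, 0.149], [-0.027, -0.129, 0.155], [-0.005, -0.124, 0.198]] ang [0.375 0.415 0.731]
scene red 122 px 297.0 240.0 [[-0.035, -0.167, 0.147], [-0.024, -0.165, 0.16], [-0.013, -0.152, 0.168]] ang [0.375 0.458 0.491]
wrist orange 2188 px 326.0 267.0 [[-0.052, -0.008, 0.199], [-0.043, -0.001, 0.213], [-0.027, 0.005, 0.216]] ang [0.572 0.658 0.708]
wrist yellow 289 px 101.0 241.0 [[-0.031, -0.15, 0.153], [-0.03, -0.14, 0.155], [-0.027, -0.129, 0.157]] ang [0.39  0.408 0.418]
wrist red 1174 px 63.0 236.0 [[-0.043, -0.167, 0.149], [-0.036, -0.158, 0.162], [-0.015, -0.151, 0.168]] ang [0.338 0.446 0.47 ]
7.1 [0.64470409 0.01866131 0.18471946] [  0.45747648  -0.68372884 -10.5819791 ] 0.012961658240618368
lid angle from TCP 0.417476244559588 r 0.18151991068868117
```

View pics/wrist4.png

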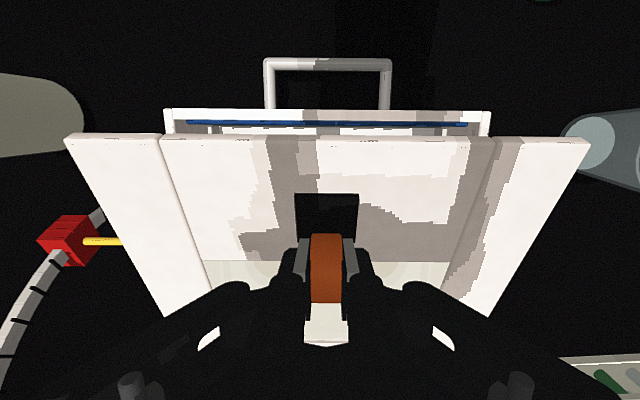

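View pics/side4.png

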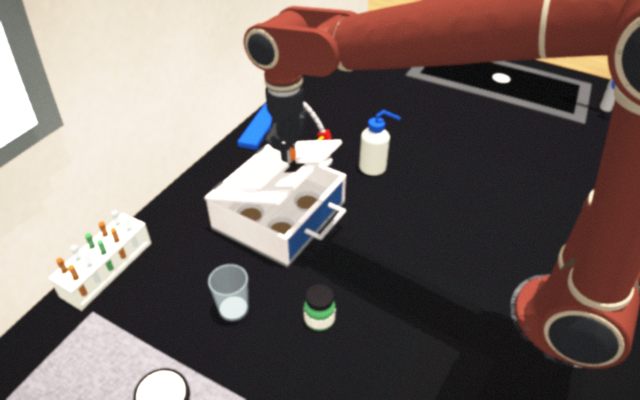

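Request:
jog_arm(
  steps=[
    {"dx": 0.0, "dy": 0.0, "dz": 0.02, "twist": 0.0},
    {"dx": 0.0, "dy": 0.0, "dz": 0.02, "twist": 0.0},
    {"dx": 0.0, "dy": 0.0, "dz": 0.02, "twist": 0.0},
    {"dx": 0.0, "dy": 0.0, "dz": 0.02, "twist": 0.0},
    {"dx": 0.0, "dy": 0.0, "dz": 0.02, "twist": 0.0},
  ],
)

```text
t: 7.72
tool_pos: [0.6451, 0.0186, 0.1853]
tool_rot: [-0.099, -3.118, 0.002]
contact_force: [4.8, -0.9, -15.0]
opening: 0.0132
```

```bash
python3 chk.py 5 | grep -v scene; python3 -c "
from h import *
print(ctrl.get_obs()['dq'])
im=ctrl.get_image('wrist');H=hsv(im);h,s,v=H[...,0],H[...,1],H[...,2]
P,_,_=pts(im,(s<60)&(v>60));B=tobox(P);q=(B[:,0]<-.12)&(B[:,0]>-.22)&(abs(B[:,1])<.035)&(abs(B[:,2]-.052)<.012)
print('bar',np.median(B[q],0))
print(ctrl.get_obs()['tool_pos'])"
```

```text
side orange 53 px 292.0 153.0 [[-0.053, -0.007, 0.193], [-0.049, 0.003, 0.209], [-0.038, 0.009, 0.22]] ang [0.547 0.618 0.69 ]
side yellow 13 px 321.0 137.0 [[-0.033, -0.15, 0.149], [-0.03, -0.145, 0.155], [-0.021, -0.135, 0.157]] ang [0.391 0.397 0.416]
side red 65 px 326.0 134.0 [[-0.043, -0.166, 0.149], [-0.038, -0.154, 0.159], [-0.016, -0.148, 0.168]] ang [0.336 0.428 0.463]
wrist orange 2180 px 326.0 267.0 [[-0.052, -0.008, 0.2], [-0.043, -0.001, 0.213], [-0.027, 0.005, 0.216]] ang [0.575 0.662 0.712]
wrist yellow 294 px 101.0 241.0 [[-0.031, -0.151, 0.154], [-0.029, -0.14, 0.156], [-0.027, -0.129, 0.157]] ang [0.395 0.413 0.42 ]
wrist red 1175 px 63.0 235.0 [[-0.043, -0.167, 0.148], [-0.036, -0.158, 0.162], [-0.015, -0.151, 0.168]] ang [0.336 0.446 0.471]
7.875 [0.64513867 0.01862872 0.1853126 ] [  4.57423625  -0.18201443 -15.29493271] 0.01268482001038756
lid angle from TCP 0.42153076313725313 r 0.18152766988614985
[ 4.05863237e-05 -5.58022308e-04 -6.29825368e-04  4.53029642e-04
 -4.29140640e-04  6.31980192e-04]
bar [-1.47683986e-01  2.63697993e-05  5.42493582e-02]
[0.64512659 0.0186123  0.18529744]
```

The lid is still, the pointer reads about 0.40 against the band middle of about 0.404, and the drawer is home, so I am handing in.

```bash
python3 -c "
from station import ctrl
print(ctrl.finish_job())"
```

```text
the job is handed in; nothing more can be done
None
```

The drawer is home, and the arm is still holding the lid by its orange grip with the pointer level with the middle of the red band. I handed the job in at about 8 s; it reports no verdict.

- **Drawer:** I pushed it with closed fingers on the bar pull until it hit the stop, at about 28 N. The last check put the bar at -0.148 m in the box frame, which is the home position.
- **Lid:** I gripped the disc by its flat faces at 60 N and raised it along its arc. The pointer was at about 0.40 rad and the band middle at about 0.404 rad. The angle worked out from the tool position came to 0.42 rad. That is a slight disagreement, but all of these are well inside the 0.07 rad allowance. The lid was still and the grip firm, with about 15 N pulling down on the tool.
- **Surroundings:** the red band read the same angle before and after. The bottle, beaker and jar looked unmoved in the images taken after lifting, but I did not measure their positions again.

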